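Sort the scouring blocks by feel

ROBOT

A 6-joint arm with a two-finger parallel gripper is mounted at the origin on the work surface. World frame = base frame: x ahead of the robot, y to its left, z up, the work surface at z = 0. Lengths are in m, angles in rad, forces in N, time in s.
With the tool pointing down it reaches from about 0.4 to 0.825 m from the base axis. Payload 7 kg.
Tool frame: the origin (TCP) lies at the very end of the fingers, on their centre line; the grasp point (between the pads) lies 19 mm behind it; z points along the fingers, y is the line along which they close (so a half turn about z gives the same grasp; the last joint's range is limited). The gripper opens to 88 mm and grips with 3 to 60 N. Pads are 19 mm wide; open, the fingers measure 130 mm over their backs; the gripper's body (78 mm by 193 mm) begins 47 mm behind the grasp point.
Start: joints at [-0.936, 0.359, 0.012, 0, -1.224, -0.288], TCP at [0.229, -0.635, 0.227] pointing down, gripper open.
Joint ranges: [-3.07, 3.07], [-1.43, 2.12], [-1.02, 1.25], [-3.03, 1.67], [-3.05, -0], [-3.03, 3.03]. Speed limits (rad/s): [2.39, 2.39, 3.01, 3.14, 3.14, 3.14].

INTERFACE

Orientations are given as [roll, pitch, yaw] about the fixed x, y, z axes, in that order (R = Rz(yaw) Ry(pitch) Rx(roll)).
In Python, from station import arm gives the robot as it stands. The module is installed in compiled form; this text tells all that it offers.
- The arm moves only by the shell command python3 -m crank 'ROWS' [FORCE]. ROWS is JSON, a list of rows, each an object of numbers: "dx", "dy", "dz": the shift along the world's x, y, z in m; "twist": the turn about the world's z in degrees; "grip": the opening, from -1 (shut) to 1 (fully open). A call has exactly 5 rows; each row is the pose to reach, as a shift and turn from the pose commanded when the call began; what a row does not reach only later rows make up. A row lasts 1/12 s, in which the tool goes at most 41.7 mm and 7.16 degrees, less where a joint would pass 70% of its speed; a pose out of reach is approached as far as the arm can. A call with a gripper value outside its range is refused whole. The fingers move at their own pace and stop on an object; FORCE is the grip in N (left out, the last holds). Time passes only in rows, so rows that repeat a pose let the fingers close, or fill a call up. It gives the time, the measured TCP pose, the force, the opening and the grip force at its end, in the units of the state.
- arm.get_state(): the state, without advancing time (a new reading comes with each control period).
- arm.grab_frame(name): name is "scene" or "top" or "wrist"; returns the picture (420x560x3 uint8, red, green, blue); there is no depth.
- arm.get_calibration(name): a dict with "fx", "fy", "cx", "cy" (pixels), "cam_to_world" (4x4, takes a point from camera to world coordinates); the wrist camera has in their place "tool_from_camera" (4x4, takes a point from camera to tool coordinates, whose origin is the TCP and whose axes are the flange's). Camera axes: x right, y down, z forward; pixel columns grow to the right and rows downward; lengths in m; the calibration is good to about 2 mm. A picture is of the moment at which its call begins: read the wrist's pose just before it. get_calibration takes no time and is no camera call.
- arm.job_done(): hands the job in; it is judged then, once.
The state is a dict: "t": time; "q": joint angles; "qd": joint speeds; "joint_efforts": joint torques, N m; "eef_pos": TCP position; "ee_rot": TCP orientation; "force": force on the tool from outside, world axes, zero at the start; "moment": the same for the moment, N m; "width": finger opening in m; "gripper_force": force on a finger pad.
Only numpy, scipy, OpenCV 4.12 (cv2) and the standard library are available. Lean on these libraries where they do the work, as an engineer would, in place of code of your own. Each camera call takes 0.05 s, during which the arm holds its last target. There are 200 camera calls.

TASK

Three fryer scouring blocks that look alike lie on the counter. One at a time, drag a block some 7 cm across the counter to feel whether its sole is still rough or worn smooth, then put it away before you drag the next: rough ones in the shallow steel tray, worn ones in the deep white tub, each lying flat, sole down, on the tray's or tub's floor and let go. Leave the other things on the counter where they are.

Things in the scene. Friction and masses are not known exactly. Their poses are not given: they have to be found in the camera images.
- block_a_mid (a point): centre, half-way up (32 mm above the underside), of one of three look-alike scouring blocks: grey sole and backing 110 x 70 mm, 26 mm high, and on it a black grip rib 96 mm long, 22 mm wide, its top 64 mm above the underside. x along the length and rib, y across, z up. 0.64 to 0.86 kg. Starts sole down on the counter, with 10 cm free towards the robot (-x)
- block_b_mid (a point): centre, half-way up, of another scouring block of exactly the same looks, size and axes as block_a, starting sole down on the counter; the letters in the names tell nothing of roughness
- block_c_mid (a point): centre, half-way up, of another scouring block of exactly the same looks, size and axes as block_a, starting sole down on the counter; the letters in the names tell nothing of roughness
- tub: deep white plastic waste tub, open on top, 250 x 180 mm and 55 mm high outside, for worn blocks; fixed; origin at the centre of its underside, x along the 250 mm, y along the 180 mm side; walls and floor 5 mm thick. Two blocks fit side by side, 120 mm apart in x, their lengths along y. Stands left or right
- tray: shallow steel tray, open on top, 250 x 180 mm and only 20 mm high outside, for blocks that are still rough; fixed; origin at the centre of its underside, x along the 250 mm, y along the 180 mm side; walls and floor 5 mm thick. Two blocks fit side by side, 120 mm apart in x, their lengths along y. Stands left or right
- spoon: steel spoon 170 mm long lying between two blocks, its length along x; origin under its middle. To be left where it is
- brush: pastry brush 170 mm long lying between two blocks, its length along x; origin under its middle. To be left where it is
- bowl: small white bowl, 110 mm wide, 50 mm high, near the robot; origin at the centre of its underside. To be left where it is
- shaker: steel shaker, 66 mm wide, 100 mm high, beyond the blocks; origin at the centre of its underside. To be left where it is
- cutter: steel doughnut cutter ring, 84 mm wide, 35 mm high, beyond the blocks; origin at the centre of its underside. To be left where it is
- mug: white mug, 80 mm wide, 85 mm high, near the robot; origin at the centre of its underside. To be left where it is
- table: the metal counter; its flat top, on which everything stands, is at height 0. On it a rough sole slides with a friction coefficient of 0.8 to 1.2, a worn one of 0.16 to 0.24. Nothing to be seen tells which block is which; at least one is rough and at least one is worn
Things that resemble listed ones, but are neither listed nor needed, are in the scene too. What is shaped like the part that bears block_c_mid but turquoise or yellow is not meant.

How it is judged:
By the outcome, as a careful person would: the job done as asked, in the order asked, and still so for the second after the job is handed in, with the robot touching nothing.
It also fails if it takes over 72 s, if anything falls off the work surface, if the arm or the gripper's body presses on something with over 40 N, if the wrist force passes 120 N, or if a joint passes its speed limit or range.

## Working session

There is one attempt and no reset: what is moved stays moved. The work goes in short steps, Python scripts to look and compute and a shell command to move; the robot and the scene stay as the last step left them, time stands still between calls to the robot, and variables do not carry over. Pictures are saved under pics/ and viewed, at most 10 in all, crops included, and the job is handed in when it is done.

```bash
mkdir -p pics
python3 - <<'E'
from station import arm
import cv2, numpy as np
s=arm.get_state(); print({k:np.round(v,3).tolist() for k,v in s.items()})
for n in("top","scene"):
    f=arm.grab_frame(n); cv2.imwrite(f"pics/{n}0.png",f[:,:,::-1]); c=arm.get_calibration(n); print(n,c["fx"],c["cx"],c["cy"],np.round(c["cam_to_world"],3).tolist())
E
```

```text
{'t': 0.0, 'q': [-0.936, 0.359, 0.011, -0.0, -1.224, -0.288], 'qd': [-0.001, -0.002, 0.0, 0.001, 0.0, -0.001], 'joint_efforts': [0.001, -58.272, 29.307, 6.997, 0.007, -0.0], 'eef_pos': [0.229, -0.634, 0.226], 'ee_rot': [3.14, -0.0, -2.795], 'force': [-0.397, 0.699, -1.287], 'moment': [-0.019, 0.033, -0.018], 'gripper_force': 0.0, 'width': 0.088}
top 525.1813911685562 276.339814279679 213.89955830294352 [[0.078, -0.971, 0.228, 0.329], [-0.997, -0.075, 0.019, -0.01], [-0.002, -0.229, -0.974, 1.156], [0.0, 0.0, 0.0, 1.0]]
scene 516.5473086011001 276.56987497171673 212.84075088244057 [[0.883, 0.261, -0.39, 1.127], [0.469, -0.518, 0.715, -0.976], [-0.016, -0.814, -0.58, 0.843], [0.0, 0.0, 0.0, 1.0]]
```

View pics/top0.png

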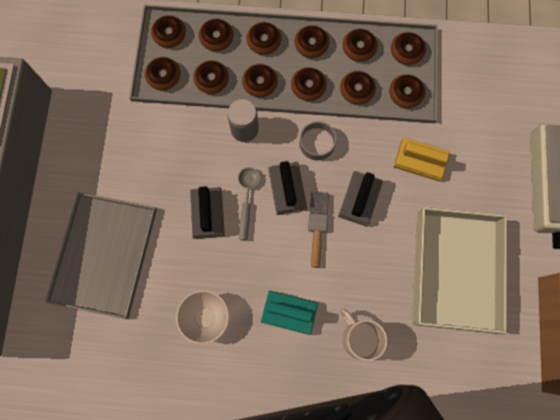

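View pics/scene0.png

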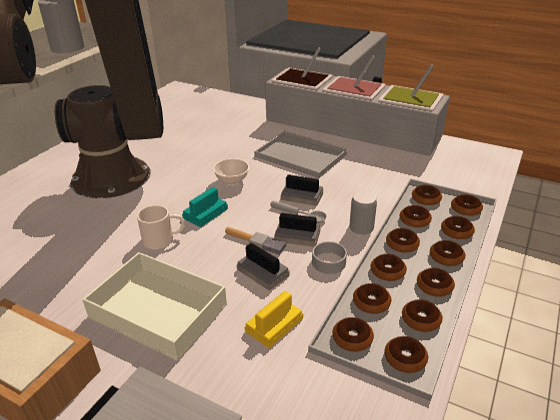

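The top view shows the three black-ribbed blocks at about (207,210), (288,187) and (361,197). The spoon is at (247,203), the brush at (318,228), the tray on the left at (105,255), the tub on the right at (462,270), the bowl at (203,317) and the mug at (365,338). The scene view agrees, and also shows the turquoise and yellow decoys.

```bash
cat > h.py <<'E'
from station import arm
import cv2, numpy as np
def cast(n,uv,z):
    c=arm.get_calibration(n);T=np.array(c["cam_to_world"]);uv=np.atleast_2d(uv).astype(float)
    d=np.c_[(uv[:,0]-c["cx"])/c["fx"],(uv[:,1]-c["cy"])/c["fy"],np.ones(len(uv))]@T[:3,:3].T
    return (T[:3,3]+d*((z-T[2,3])/d[:,2])[:,None])[:,:2]
def ribs(img,thr=28,n="top",zt=.064,show=True):
    cam=np.array(arm.get_calibration(n)["cam_to_world"])[:2,3]
    m=(img.max(2)<thr).astype(np.uint8); k,l,st,ce=cv2.connectedComponentsWithStats(m); out=[]
    for i in range(1,k):
        if not 200<st[i,4]<1500 or st[i,1]>330: continue
        ys,xs=np.where(l==i); P=cast(n,np.c_[xs,ys],zt)
        (cx,cy),(w,h),a=cv2.minAreaRect((P*1000).astype(np.float32))
        a=np.radians(a if w>h else a+90); a=(a+np.pi/2)%np.pi-np.pi/2
        R=np.array([[np.cos(a),-np.sin(a)],[np.sin(a),np.cos(a)]]); L=P@R; c0=cam@R; C=[]
        for j,s in((0,.096),(1,.022)):
            lo,hi=np.percentile(L[:,j],[1,99]); lo-=.0007;hi+=.0007
            C.append(hi-s/2 if (lo+hi)/2>c0[j] else lo+s/2)
        out.append((R@np.array(C),np.degrees(a)))
        if show: print("px",ce[i].round(),"area",st[i,4],"rect",round(w),round(h),"centre",out[-1][0].round(4),"yaw",round(out[-1][1],1))
    return out
E
python3 - <<'E'
from h import *
im=cv2.imread("pics/top0.png")
for t in(22,30,38): print(t); ribs(im,t)
for nm,px,z in(("tray floor-ish corners",[(83,195),(157,208),(127,317),(50,303)],.02),("tub rim",[(420,208),(506,212),(507,332),(413,328)],.055),("spoon",[(250,178),(247,203),(244,238)],.005),("brush",[(319,193),(316,266)],.01),("bowl",[(203,317)],.05),("mug",[(365,338)],.085),("shaker",[(242,110)],.1),("cutter",[(318,138)],.035),("turq",[(290,312)],.03),("yel",[(423,160)],.03)):
    P=cast("top",px,z); print(nm,P.round(3).tolist(),P.mean(0).round(3))
crop=cv2.resize(im[140:280,40:320],None,fx=2.8,fy=2.8,interpolation=cv2.INTER_CUBIC); cv2.imwrite("pics/c1.png",crop)
E
```

```text
22
px [288. 184.] area 399 rect 98 21 centre [ 0.6535 -0.0067] yaw 14.5
px [363. 195.] area 396 rect 20 96 centre [ 0.6414 -0.17  ] yaw -15.2
px [205. 209.] area 430 rect 94 22 centre [0.5826 0.1656] yaw 9.3
30
px [288. 184.] area 435 rect 99 22 centre [ 0.6544 -0.0076] yaw 14.5
px [363. 195.] area 436 rect 22 98 centre [ 0.6415 -0.1713] yaw -15.2
px [205. 209.] area 466 rect 98 23 centre [0.5828 0.1663] yaw 9.2
38
px [288. 184.] area 464 rect 99 23 centre [ 0.6548 -0.0082] yaw 14.4
px [363. 195.] area 469 rect 23 99 centre [ 0.6425 -0.1722] yaw -15.2
px [205. 209.] area 500 rect 98 25 centre [0.583 0.167] yaw 9.2
tray floor-ish corners [[0.604, 0.449], [0.587, 0.279], [0.346, 0.312], [0.362, 0.48]] [0.475 0.38 ]
tub rim [[0.623, -0.296], [0.629, -0.48], [0.376, -0.477], [0.369, -0.285]] [ 0.499 -0.385]
spoon [[0.678, 0.08], [0.618, 0.082], [0.538, 0.081]] [0.611 0.081]
brush [[0.653, -0.079], [0.487, -0.082]] [ 0.57  -0.081]
bowl [[0.357, 0.147]] [0.357 0.147]
mug [[0.341, -0.183]] [ 0.341 -0.183]
shaker [[0.801, 0.104]] [0.801 0.104]
cutter [[0.775, -0.068]] [ 0.775 -0.068]
turq [[0.383, -0.032]] [ 0.383 -0.032]
yel [[0.742, -0.307]] [ 0.742 -0.307]
```

```bash
R='{"dx":0.13,"dy":0.15,"twist":-12}'; true
python3 -m crank '[{"dx":0.03,"dy":0.03,"twist":-7},{"dx":0.055,"dy":0.06,"twist":-14},{"dx":0.08,"dy":0.09,"twist":-21},{"dx":0.105,"dy":0.12,"twist":-28},{"dx":0.13,"dy":0.15,"twist":-35}]' 20
python3 -m crank '[{"dx":0.026,"dy":0.03},{"dx":0.052,"dy":0.06},{"dx":0.078,"dy":0.09},{"dx":0.104,"dy":0.12},{"dx":0.13,"dy":0.15}]'
python3 -m crank '[{"dx":0.026,"dy":0.03},{"dx":0.052,"dy":0.06},{"dx":0.078,"dy":0.09},{"dx":0.104,"dy":0.12},{"dx":0.13,"dy":0.15}]'
```

```text
invalid input at $[0]: expected keys dx, dy, dz, twist, grip
invalid input at $[0]: expected keys dx, dy, dz, twist, grip
invalid input at $[0]: expected keys dx, dy, dz, twist, grip
```

View pics/c1.png

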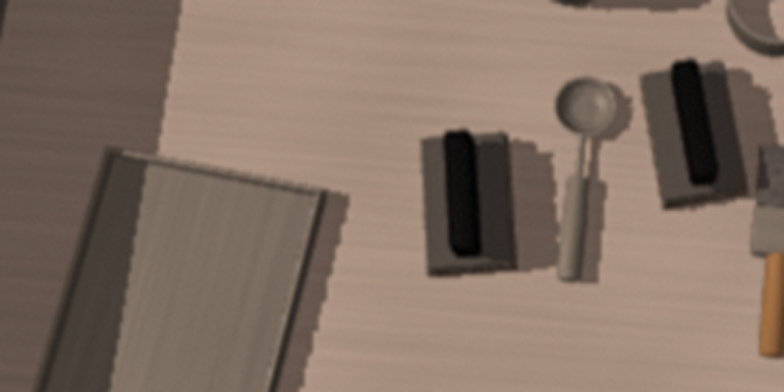

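The crop shows block 1 and block 2 clearly clear of the spoon and brush, with the tray's far rim from (108,148) to (325,190). Each row needs all five keys, so I'm resending the moves that way.

```bash
python3 -m crank '[{"dx":0.026,"dy":0.03,"dz":0,"twist":-7,"grip":1},{"dx":0.052,"dy":0.06,"dz":0,"twist":-14,"grip":1},{"dx":0.078,"dy":0.09,"dz":0,"twist":-21,"grip":1},{"dx":0.104,"dy":0.12,"dz":0,"twist":-28,"grip":1},{"dx":0.13,"dy":0.15,"dz":0,"twist":-35,"grip":1}]' 20
python3 -m crank '[{"dx":0.026,"dy":0.03,"dz":0,"twist":0,"grip":1},{"dx":0.052,"dy":0.06,"dz":0,"twist":0,"grip":1},{"dx":0.078,"dy":0.09,"dz":0,"twist":0,"grip":1},{"dx":0.104,"dy":0.12,"dz":0,"twist":0,"grip":1},{"dx":0.13,"dy":0.15,"dz":0,"twist":0,"grip":1}]'
python3 -m crank '[{"dx":0.026,"dy":0.03,"dz":0,"twist":0,"grip":1},{"dx":0.052,"dy":0.06,"dz":0,"twist":0,"grip":1},{"dx":0.078,"dy":0.09,"dz":0,"twist":0,"grip":1},{"dx":0.104,"dy":0.12,"dz":0,"twist":0,"grip":1},{"dx":0.13,"dy":0.15,"dz":0,"twist":0,"grip":1}]'
```

```text
t: 0.52
eef_pos: [0.3579, -0.4858, 0.2262]
ee_rot: [3.141, -0.001, 2.886]
force: [0.9, -0.6, 0.2]
width: 0.0879
gripper_force: 0.0
t: 0.93
eef_pos: [0.488, -0.3356, 0.2265]
ee_rot: [3.141, -0.0, 2.893]
force: [0.7, -0.7, -0.2]
width: 0.0876
gripper_force: 0.0
t: 1.35
eef_pos: [0.6181, -0.1855, 0.2263]
ee_rot: [3.142, -0.0, 2.893]
force: [1.1, -1.0, 1.5]
width: 0.0879
gripper_force: 0.0
```

```bash
python3 -m crank '[{"dx":0.012,"dy":0.008,"dz":-0.01,"twist":-1,"grip":1},{"dx":0.0235,"dy":0.015,"dz":-0.02,"twist":-1,"grip":1},{"dx":0.0235,"dy":0.015,"dz":-0.04,"twist":-1,"grip":1},{"dx":0.0235,"dy":0.015,"dz":-0.04,"twist":-1,"grip":1},{"dx":0.0235,"dy":0.015,"dz":-0.04,"twist":-1,"grip":1}]'
cat >> h.py <<'E'
from scipy.spatial.transform import Rotation as Ro
def wrist(thr=28,zt=.064,save=None):
    s=arm.get_state(); f=arm.grab_frame("wrist")[:,:,::-1]; c=arm.get_calibration("wrist")
    T=np.eye(4); T[:3,:3]=Ro.from_euler("xyz",s["ee_rot"]).as_matrix(); T[:3,3]=s["eef_pos"]; T=T@np.array(c["tool_from_camera"])
    if save: cv2.imwrite(save,f)
    return f,c,T
E
python3 - <<'E'
from h import *
f,c,T=wrist(save="pics/w1.png"); print(T.round(3).tolist())
E
```

```text
t: 1.77
eef_pos: [0.6395, -0.1728, 0.1849]
ee_rot: [-3.141, -0.004, 2.875]
force: [-0.0, 0.1, 0.5]
width: 0.0875
gripper_force: 0.0
[[0.263, 0.935, 0.239, 0.575], [0.965, -0.255, -0.066, -0.157], [-0.001, 0.248, -0.969, 0.344], [0.0, 0.0, 0.0, 1.0]]
```

View pics/w1.png

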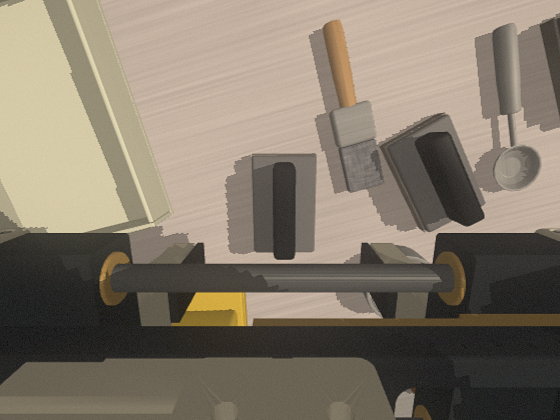

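The wrist view shows the block with its rib vertical in the picture, from (284,163) to (284,258). It sits midway between the fingers (about x 283), so it is aligned for the grasp.

```bash
cat >> h.py <<'E'
def wcast(c,T,uv,z):
    uv=np.atleast_2d(uv).astype(float)
    d=np.c_[(uv[:,0]-c["cx"])/c["fx"],(uv[:,1]-c["cy"])/c["fy"],np.ones(len(uv))]@T[:3,:3].T
    return (T[:3,3]+d*((z-T[2,3])/d[:,2])[:,None])[:,:2]
E
python3 - <<'E'
from h import *
f,c,T=wrist(); P=wcast(c,T,[(284,163),(284,258)],.064); print(P,P.mean(0),np.linalg.norm(P[0]-P[1])); print(wcast(c,T,[(252,154),(316,154),(316,251),(252,251)],.026).round(3).tolist())
s=arm.get_state(); print(s["eef_pos"],s["ee_rot"],s["force"])
E
```

```text
[[ 0.59936574 -0.16206962]
 [ 0.690578   -0.18680898]] [ 0.64497187 -0.1744393 ] 0.09450773569941066
[[0.585, -0.193], [0.602, -0.128], [0.707, -0.154], [0.688, -0.224]]
[ 0.6406133  -0.17329726  0.18726999] [-3.14124070e+00  3.07135369e-04  2.87465955e+00] [ 0.61815563 -0.61432539  0.69346758]
```

```bash
python3 -m crank '[{"dx":0.003,"dy":-0.001,"dz":-0.035,"twist":0,"grip":1},{"dx":0.003,"dy":-0.001,"dz":-0.07,"twist":0,"grip":1},{"dx":0.003,"dy":-0.001,"dz":-0.105,"twist":0,"grip":1},{"dx":0.003,"dy":-0.001,"dz":-0.135,"twist":0,"grip":1},{"dx":0.003,"dy":-0.001,"dz":-0.153,"twist":0,"grip":1}]'
python3 -m crank '[{"dx":0,"dy":0,"dz":0,"twist":0,"grip":0.5},{"dx":0,"dy":0,"dz":0,"twist":0,"grip":0},{"dx":0,"dy":0,"dz":0,"twist":0,"grip":-0.5},{"dx":0,"dy":0,"dz":0,"twist":0,"grip":-1},{"dx":0,"dy":0,"dz":0,"twist":0,"grip":-1}]' 20
python3 -m crank '[{"dx":0,"dy":0,"dz":0,"twist":0,"grip":-1},{"dx":0,"dy":0,"dz":0,"twist":0,"grip":-1},{"dx":0,"dy":0,"dz":0,"twist":0,"grip":-1},{"dx":0,"dy":0,"dz":0,"twist":0,"grip":-1},{"dx":0,"dy":0,"dz":0,"twist":0,"grip":-1}]' 20
```

```text
t: 2.28
eef_pos: [0.6424, -0.1741, 0.0315]
ee_rot: [-3.141, -0.002, 2.874]
force: [-0.2, -0.2, -0.4]
width: 0.0875
gripper_force: 0.0
t: 2.7
eef_pos: [0.645, -0.1736, 0.0358]
ee_rot: [3.141, 0.003, 2.875]
force: [0.4, -0.4, 0.1]
width: 0.0597
gripper_force: 0.0
t: 3.12
eef_pos: [0.6438, -0.1734, 0.0336]
ee_rot: [-3.142, -0.0, 2.875]
force: [-1.1, -0.8, -1.4]
width: 0.0264
gripper_force: 0.0
```

```bash
python3 -m crank '[{"dx":0,"dy":0,"dz":0,"twist":0,"grip":-1},{"dx":0,"dy":0,"dz":0,"twist":0,"grip":-1},{"dx":0,"dy":0,"dz":0,"twist":0,"grip":-1},{"dx":0,"dy":0,"dz":0,"twist":0,"grip":-1},{"dx":0,"dy":0,"dz":-0.001,"twist":0,"grip":-1}]' 25
python3 -m crank '[{"dx":-0.005,"dy":0,"dz":0,"twist":0,"grip":-1},{"dx":-0.01,"dy":0,"dz":0,"twist":0,"grip":-1},{"dx":-0.015,"dy":0,"dz":0,"twist":0,"grip":-1},{"dx":-0.02,"dy":0,"dz":0,"twist":0,"grip":-1},{"dx":-0.025,"dy":0,"dz":0,"twist":0,"grip":-1}]'
```

```text
t: 3.53
eef_pos: [0.6439, -0.1733, 0.0335]
ee_rot: [-3.142, 0.0, 2.876]
force: [-5.5, 4.6, 16.6]
width: 0.0218
gripper_force: 25.0
t: 3.95
eef_pos: [0.6197, -0.1736, 0.0335]
ee_rot: [3.141, 0.003, 2.876]
force: [5.2, -0.0, 4.9]
width: 0.0221
gripper_force: 25.0
```

```bash
python3 -m crank '[{"dx":-0.005,"dy":0,"dz":0,"twist":0,"grip":-1},{"dx":-0.01,"dy":0,"dz":0,"twist":0,"grip":-1},{"dx":-0.015,"dy":0,"dz":0,"twist":0,"grip":-1},{"dx":-0.02,"dy":0,"dz":0,"twist":0,"grip":-1},{"dx":-0.025,"dy":0,"dz":0,"twist":0,"grip":-1}]'
python3 -m crank '[{"dx":-0.005,"dy":0,"dz":0,"twist":0,"grip":-1},{"dx":-0.01,"dy":0,"dz":0,"twist":0,"grip":-1},{"dx":-0.015,"dy":0,"dz":0,"twist":0,"grip":-1},{"dx":-0.02,"dy":0,"dz":0,"twist":0,"grip":-1},{"dx":-0.025,"dy":0,"dz":0,"twist":0,"grip":-1}]'
```

```text
t: 4.37
eef_pos: [0.5947, -0.1736, 0.0336]
ee_rot: [3.141, 0.003, 2.876]
force: [5.2, 0.4, 5.5]
width: 0.0218
gripper_force: 25.0
t: 4.78
eef_pos: [0.5698, -0.1736, 0.0335]
ee_rot: [3.141, 0.003, 2.876]
force: [4.4, -0.2, 5.3]
width: 0.0219
gripper_force: 25.0
```

```bash
python3 -m crank '[{"dx":-0.003,"dy":0,"dz":-0.0005,"twist":0,"grip":-1},{"dx":-0.006,"dy":0,"dz":-0.001,"twist":0,"grip":-1},{"dx":-0.009,"dy":0,"dz":-0.001,"twist":0,"grip":-1},{"dx":-0.012,"dy":0,"dz":-0.001,"twist":0,"grip":-1},{"dx":-0.015,"dy":0,"dz":-0.001,"twist":0,"grip":-1}]'
python3 -m crank '[{"dx":0.003,"dy":0,"dz":0,"twist":0,"grip":-1},{"dx":0.006,"dy":0,"dz":0,"twist":0,"grip":-1},{"dx":0.009,"dy":0,"dz":0,"twist":0,"grip":-1},{"dx":0.012,"dy":0,"dz":0,"twist":0,"grip":-1},{"dx":0.015,"dy":0,"dz":0,"twist":0,"grip":-1}]'
```

```text
t: 5.2
eef_pos: [0.5564, -0.1737, 0.0335]
ee_rot: [3.141, 0.006, 2.877]
force: [6.2, 0.1, 9.0]
width: 0.0218
gripper_force: 25.0
t: 5.62
eef_pos: [0.5655, -0.1742, 0.0333]
ee_rot: [-3.14, -0.004, 2.875]
force: [-12.5, 0.2, 26.5]
width: 0.0218
gripper_force: 25.0
```

Run:
```python
from h import *
for n in("top","scene"):
    f=arm.grab_frame(n)[:,:,::-1]; cv2.imwrite(f"pics/{n}1.png",f)
im=np.hstack([cv2.resize(cv2.imread("pics/top1.png")[130:330,280:480],(400,400)),cv2.resize(cv2.imread("pics/scene1.png")[180:380,140:340],(400,400))]); cv2.imwrite("pics/d1.png",im)
for i in range(3): 
    s=arm.get_state(); print(s["t"],s["force"].round(1),s["moment"].round(2),s["eef_pos"].round(4)); arm.grab_frame("top")
```

```text
5.7167 [-10.1   0.6  25.1] [0.22 3.41 0.  ] [ 0.5663 -0.1742  0.0333]
5.7667 [-9.9 -0.2 24.9] [0.16 3.35 0.02] [ 0.5663 -0.1742  0.0333]
5.8167 [-9.3 -0.2 24. ] [0.13 3.3  0.01] [ 0.5663 -0.1742  0.0333]
```

View pics/d1.png

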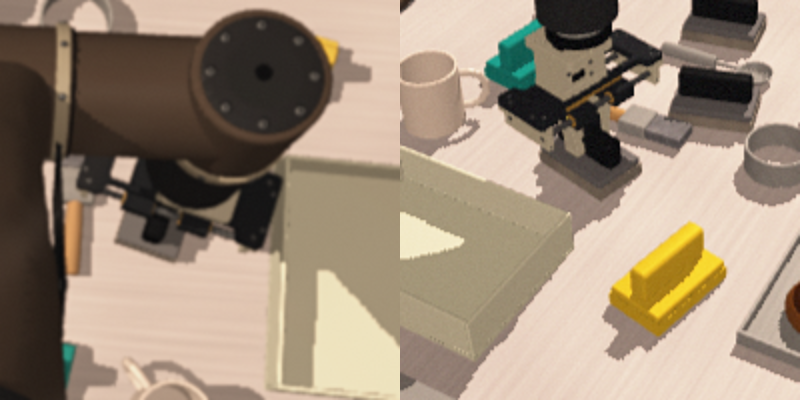

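The wrist has hold of the block, but in the scene crop the rib sticks out towards +x, with its sole corners at about (600,196) and (640,165) in the crop. I'll check whether the rib slid through the pads.

Run:
```python
from h import *
print("sole +x end corners", cast("scene",[(240,278),(260,262.5)],0).round(4).tolist(), "top-of-sole", cast("scene",[(240,268),(260,253)],.026).round(4).tolist())
print("expected end corners if not slipped", [ (np.array([.5663,-.1742])+Ro.from_euler("z",-15.2,degrees=True).as_matrix()[:2,:2]@np.array([.055-.001,s*.035])).round(4).tolist() for s in(-1,1)])
im=cv2.imread("pics/scene1.png"); cv2.imwrite("pics/e1.png",cv2.resize(im[225:285,200:280],None,fx=8,fy=8,interpolation=cv2.INTER_CUBIC))
```

```text
sole +x end corners [[0.6082, -0.2147], [0.6232, -0.1439]] top-of-sole [[0.6062, -0.2084], [0.6213, -0.1387]]
expected end corners if not slipped [[0.6092, -0.2221], [0.6276, -0.1546]]
```

View pics/e1.png

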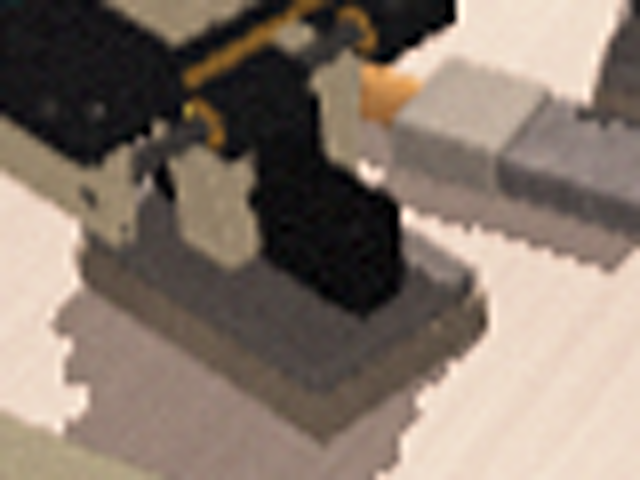

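```bash
python3 -m crank '[{"dx":0,"dy":0,"dz":0.01,"twist":0,"grip":-1},{"dx":0,"dy":0,"dz":0.02,"twist":0,"grip":-1},{"dx":0,"dy":0,"dz":0.02,"twist":0,"grip":-1},{"dx":0,"dy":0,"dz":0.02,"twist":0,"grip":-1},{"dx":0,"dy":0,"dz":0.02,"twist":0,"grip":-1}]'
python3 - <<'E'
from h import *
for i in range(4): 
    s=arm.get_state(); print(s["t"],s["force"].round(1),s["moment"].round(2),s["eef_pos"].round(4)); arm.grab_frame("top")
E
python3 -m crank '[{"dx":-0.005,"dy":0,"dz":0,"twist":0,"grip":-1},{"dx":-0.01,"dy":0,"dz":0,"twist":0,"grip":-1},{"dx":-0.015,"dy":0,"dz":0,"twist":0,"grip":-1},{"dx":-0.02,"dy":0,"dz":0,"twist":0,"grip":-1},{"dx":-0.025,"dy":0,"dz":0,"twist":0,"grip":-1}]'
python3 -m crank '[{"dx":0.005,"dy":0,"dz":0,"twist":0,"grip":-1},{"dx":0.01,"dy":0,"dz":0,"twist":0,"grip":-1},{"dx":0.015,"dy":0,"dz":0,"twist":0,"grip":-1},{"dx":0.02,"dy":0,"dz":0,"twist":0,"grip":-1},{"dx":0.025,"dy":0,"dz":0,"twist":0,"grip":-1}]'
```

```text
t: 6.28
eef_pos: [0.5679, -0.1732, 0.0506]
ee_rot: [-3.142, -0.002, 2.875]
force: [0.4, -0.2, -7.3]
width: 0.022
gripper_force: 25.0
6.2833 [ 0.4 -0.2 -7.3] [-0.09  0.01  0.02] [ 0.5679 -0.1732  0.0506]
6.3333 [-0.2  0.1 -7.4] [-0.05 -0.03 -0.08] [ 0.5679 -0.1733  0.0505]
6.3833 [-0.4 -0.4 -7.5] [-0.02 -0.03  0.02] [ 0.568  -0.1733  0.0506]
6.4333 [-0.4  0.1 -8.1] [-0.07  0.01 -0.03] [ 0.5681 -0.1733  0.0507]
t: 6.9
eef_pos: [0.543, -0.1734, 0.0516]
ee_rot: [3.142, -0.0, 2.875]
force: [0.4, 0.2, -8.1]
width: 0.0221
gripper_force: 25.0
t: 7.32
eef_pos: [0.5697, -0.1734, 0.0515]
ee_rot: [3.142, 0.0, 2.875]
force: [0.2, 0.2, -7.8]
width: 0.0221
gripper_force: 25.0
```

```bash
python3 -m crank '[{"dx":0,"dy":0,"dz":-0.01,"twist":0,"grip":-1},{"dx":0,"dy":0,"dz":-0.016,"twist":0,"grip":-1},{"dx":0,"dy":0,"dz":-0.0175,"twist":0,"grip":-1},{"dx":0,"dy":0,"dz":-0.0175,"twist":0,"grip":-1},{"dx":0,"dy":0,"dz":-0.0175,"twist":0,"grip":-1}]'
python3 -m crank '[{"dx":-0.01,"dy":0,"dz":0,"twist":0,"grip":-1},{"dx":-0.02,"dy":0,"dz":0,"twist":0,"grip":-1},{"dx":-0.03,"dy":0,"dz":0,"twist":0,"grip":-1},{"dx":-0.04,"dy":0,"dz":0,"twist":0,"grip":-1},{"dx":-0.05,"dy":0,"dz":0,"twist":0,"grip":-1}]'
python3 -m crank '[{"dx":0.01,"dy":0,"dz":0,"twist":0,"grip":-1},{"dx":0.02,"dy":0,"dz":0,"twist":0,"grip":-1},{"dx":0.03,"dy":0,"dz":0,"twist":0,"grip":-1},{"dx":0.04,"dy":0,"dz":0,"twist":0,"grip":-1},{"dx":0.05,"dy":0,"dz":0,"twist":0,"grip":-1}]'
```

```text
t: 7.73
eef_pos: [0.568, -0.1734, 0.0335]
ee_rot: [-3.141, -0.001, 2.875]
force: [0.4, -0.2, -8.4]
width: 0.0218
gripper_force: 25.0
t: 8.15
eef_pos: [0.5172, -0.1734, 0.0341]
ee_rot: [3.142, -0.0, 2.875]
force: [-0.7, -0.6, -7.1]
width: 0.0219
gripper_force: 25.0
t: 8.57
eef_pos: [0.5701, -0.1734, 0.0341]
ee_rot: [3.142, 0.0, 2.875]
force: [0.4, -0.5, -8.7]
width: 0.0217
gripper_force: 25.0
```

```bash
python3 -m crank '[{"dx":0,"dy":0,"dz":-0.0005,"twist":0,"grip":-1},{"dx":0,"dy":0,"dz":-0.001,"twist":0,"grip":-1},{"dx":0,"dy":0,"dz":-0.001,"twist":0,"grip":-1},{"dx":0,"dy":0,"dz":-0.001,"twist":0,"grip":-1},{"dx":0,"dy":0,"dz":-0.001,"twist":0,"grip":-1}]'
python3 -m crank '[{"dx":-0.006,"dy":0,"dz":0,"twist":0,"grip":-1},{"dx":-0.012,"dy":0,"dz":0,"twist":0,"grip":-1},{"dx":-0.018,"dy":0,"dz":0,"twist":0,"grip":-1},{"dx":-0.024,"dy":0,"dz":0,"twist":0,"grip":-1},{"dx":-0.03,"dy":0,"dz":0,"twist":0,"grip":-1}]'
python3 -m crank '[{"dx":-0.006,"dy":0,"dz":0,"twist":0,"grip":-1},{"dx":-0.012,"dy":0,"dz":0,"twist":0,"grip":-1},{"dx":-0.018,"dy":0,"dz":0,"twist":0,"grip":-1},{"dx":-0.024,"dy":0,"dz":0,"twist":0,"grip":-1},{"dx":-0.03,"dy":0,"dz":0,"twist":0,"grip":-1}]'
```

```text
t: 8.98
eef_pos: [0.5688, -0.1734, 0.0334]
ee_rot: [3.141, 0.001, 2.875]
force: [1.6, 0.1, -3.9]
width: 0.0219
gripper_force: 25.0
t: 9.4
eef_pos: [0.5381, -0.1734, 0.0333]
ee_rot: [3.142, 0.0, 2.875]
force: [1.0, 0.4, -3.4]
width: 0.0214
gripper_force: 25.0
t: 9.82
eef_pos: [0.5085, -0.1734, 0.0332]
ee_rot: [3.142, 0.001, 2.875]
force: [2.0, -0.5, -2.7]
width: 0.0217
gripper_force: 25.0
```

Across every load and speed, drag over normal force for this block comes to about 0.3–0.4. That rules out 0.8 or more, so it counts as worn and goes in the tub. Its weight reads 7.6 N.

```bash
python3 -m crank '[{"dx":0,"dy":0,"dz":0.035,"twist":0,"grip":-1},{"dx":0,"dy":0,"dz":0.07,"twist":0,"grip":-1},{"dx":0.01,"dy":0,"dz":0.1,"twist":7,"grip":-1},{"dx":0.02,"dy":-0.02,"dz":0.11,"twist":14,"grip":-1},{"dx":0.03,"dy":-0.05,"dz":0.11,"twist":21,"grip":-1}]' 30
python3 -m crank '[{"dx":0.004,"dy":-0.03,"dz":0,"twist":7,"grip":-1},{"dx":0.008,"dy":-0.06,"dz":0,"twist":14,"grip":-1},{"dx":0.012,"dy":-0.09,"dz":0,"twist":21,"grip":-1},{"dx":0.016,"dy":-0.12,"dz":0,"twist":28,"grip":-1},{"dx":0.02,"dy":-0.15,"dz":0,"twist":35,"grip":-1}]'
python3 -m crank '[{"dx":0,"dy":-0.004,"dz":0,"twist":7,"grip":-1},{"dx":0,"dy":-0.008,"dz":0,"twist":14,"grip":-1},{"dx":0,"dy":-0.011,"dz":0,"twist":21,"grip":-1},{"dx":0,"dy":-0.011,"dz":0,"twist":28,"grip":-1},{"dx":0,"dy":-0.011,"dz":0,"twist":35,"grip":-1}]'
python3 -m crank '[{"dx":0,"dy":0,"dz":0,"twist":7,"grip":-1},{"dx":0,"dy":0,"dz":0,"twist":14,"grip":-1},{"dx":0,"dy":0,"dz":0,"twist":14,"grip":-1},{"dx":0,"dy":0,"dz":0,"twist":14,"grip":-1},{"dx":0,"dy":0,"dz":0,"twist":14,"grip":-1}]'
python3 - <<'E'
from h import *
f,c,T=wrist(save="pics/w2.png"); print(arm.get_state()["eef_pos"],arm.get_state()["ee_rot"])
E
```

```text
t: 10.23
eef_pos: [0.5396, -0.2222, 0.1462]
ee_rot: [-3.142, 0.004, -3.033]
force: [0.5, 0.0, -8.3]
width: 0.0221
gripper_force: 30.0
t: 10.65
eef_pos: [0.5565, -0.3737, 0.1409]
ee_rot: [3.137, -0.002, -2.425]
force: [0.5, -0.2, -7.3]
width: 0.0218
gripper_force: 30.0
t: 11.07
eef_pos: [0.5563, -0.3836, 0.1406]
ee_rot: [3.136, 0.002, -1.815]
force: [0.8, 0.4, -8.8]
width: 0.0219
gripper_force: 30.0
t: 11.48
eef_pos: [0.5578, -0.3839, 0.142]
ee_rot: [3.139, 0.001, -1.58]
force: [-1.1, -0.9, -8.7]
width: 0.0217
gripper_force: 30.0
[ 0.55808494 -0.3840317   0.14229561] [ 3.14004832e+00  8.67714376e-04 -1.57893843e+00]
```

View pics/w2.png

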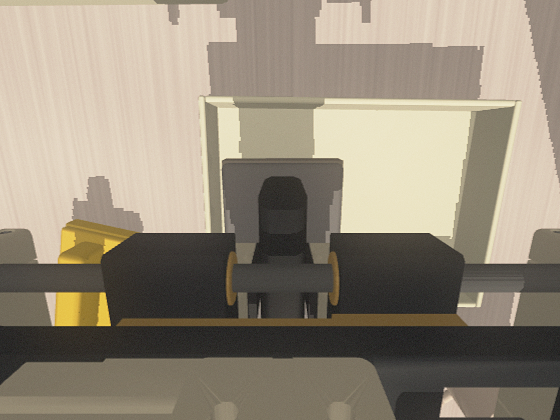

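The wrist view shows the held block over the tub. The tub's +y rim runs from (202,98) to (520,101), with +x to the left.

Run:
```python
from h import *
im=cv2.imread("pics/w2.png")
c=arm.get_calibration("wrist"); s=arm.get_state()
T=np.eye(4); T[:3,:3]=Ro.from_euler("xyz",s["ee_rot"]).as_matrix(); T[:3,3]=s["eef_pos"]; T=T@np.array(c["tool_from_camera"])
P=wcast(c,T,[(202,98),(520,101)],.055); print(P.round(4),np.linalg.norm(P[1]-P[0]))
a=(P[0]-P[1])/np.linalg.norm(P[0]-P[1]); y=np.array([-a[1],a[0]]); C=P.mean(0)-.09*y; print("tub centre",C.round(4),"yaw",np.degrees(np.arctan2(a[1],a[0])).round(2),"slots",(C+.06*a).round(4),(C-.06*a).round(4))
```

```text
[[ 0.6188 -0.4813]
 [ 0.3737 -0.4772]] 0.24513760181407832
tub centre [ 0.4947 -0.5693] yaw -0.94 slots [ 0.5547 -0.5702] [ 0.4347 -0.5683]
```

```bash
python3 -m crank '[{"dx":-0.002,"dy":-0.004,"dz":-0.03,"twist":0,"grip":-1},{"dx":-0.002,"dy":-0.004,"dz":-0.06,"twist":0,"grip":-1},{"dx":-0.002,"dy":-0.004,"dz":-0.085,"twist":0,"grip":-1},{"dx":-0.002,"dy":-0.004,"dz":-0.1,"twist":0,"grip":-1},{"dx":-0.002,"dy":-0.004,"dz":-0.103,"twist":0,"grip":-1}]'
python3 -m crank '[{"dx":0,"dy":0,"dz":0,"twist":0,"grip":-1},{"dx":0,"dy":0,"dz":0,"twist":0,"grip":-1},{"dx":0,"dy":0,"dz":0,"twist":0,"grip":-1},{"dx":0,"dy":0,"dz":-0.001,"twist":0,"grip":-1},{"dx":0,"dy":0,"dz":-0.001,"twist":0,"grip":-1}]'
```

```text
t: 11.95
eef_pos: [0.5554, -0.388, 0.0378]
ee_rot: [3.138, 0.001, -1.577]
force: [0.5, -1.2, -7.0]
width: 0.0215
gripper_force: 30.0
t: 12.37
eef_pos: [0.5571, -0.3885, 0.0398]
ee_rot: [-3.14, -0.0, -1.576]
force: [-0.3, 0.6, -9.2]
width: 0.0217
gripper_force: 30.0
```

```bash
python3 -m crank '[{"dx":0,"dy":0,"dz":-0.001,"twist":0,"grip":-1},{"dx":0,"dy":0,"dz":-0.001,"twist":0,"grip":-1},{"dx":0,"dy":0,"dz":-0.0015,"twist":0,"grip":-1},{"dx":0,"dy":0,"dz":-0.0015,"twist":0,"grip":-1},{"dx":0,"dy":0,"dz":-0.0015,"twist":0,"grip":-1}]'
python3 -m crank '[{"dx":0,"dy":0,"dz":0,"twist":0,"grip":0},{"dx":0,"dy":0,"dz":0,"twist":0,"grip":0},{"dx":0,"dy":0,"dz":0,"twist":0,"grip":0},{"dx":0,"dy":0,"dz":0,"twist":0,"grip":0},{"dx":0,"dy":0,"dz":0,"twist":0,"grip":0}]'
```

```text
t: 12.78
eef_pos: [0.5568, -0.3884, 0.0377]
ee_rot: [-3.142, -0.0, -1.575]
force: [-0.1, 0.3, -5.7]
width: 0.0216
gripper_force: 30.0
t: 13.2
eef_pos: [0.5573, -0.3886, 0.0382]
ee_rot: [-3.14, -0.001, -1.575]
force: [0.3, 0.3, 0.0]
width: 0.0432
gripper_force: 0.0
```

```bash
python3 -m crank '[{"dx":0,"dy":0,"dz":0.04,"twist":0,"grip":0},{"dx":0,"dy":0,"dz":0.08,"twist":0,"grip":0.3},{"dx":0,"dy":0.02,"dz":0.11,"twist":-7,"grip":1},{"dx":0.01,"dy":0.055,"dz":0.12,"twist":-14,"grip":1},{"dx":0.02,"dy":0.09,"dz":0.12,"twist":-21,"grip":1}]' 25
python3 -m crank '[{"dx":0.008,"dy":0.036,"dz":0,"twist":-7,"grip":1},{"dx":0.016,"dy":0.072,"dz":0,"twist":-14,"grip":1},{"dx":0.024,"dy":0.108,"dz":0,"twist":-21,"grip":1},{"dx":0.032,"dy":0.144,"dz":0,"twist":-28,"grip":1},{"dx":0.04,"dy":0.18,"dz":0,"twist":-35,"grip":1}]'
python3 -m crank '[{"dx":0.008,"dy":0.025,"dz":0,"twist":-7,"grip":1},{"dx":0.016,"dy":0.05,"dz":0,"twist":-14,"grip":1},{"dx":0.024,"dy":0.075,"dz":0,"twist":-19,"grip":1},{"dx":0.032,"dy":0.1,"dz":0,"twist":-19,"grip":1},{"dx":0.039,"dy":0.109,"dz":0,"twist":-19,"grip":1}]'
python3 -m crank '[{"dx":0,"dy":0,"dz":-0.01,"twist":0,"grip":1},{"dx":0,"dy":0,"dz":-0.01,"twist":0,"grip":1},{"dx":0,"dy":0,"dz":-0.01,"twist":0,"grip":1},{"dx":0,"dy":0,"dz":-0.01,"twist":0,"grip":1},{"dx":0,"dy":0,"dz":-0.01,"twist":0,"grip":1}]'
cat >> h.py <<'E'
def wrib(thr=35):
    f,c,T=wrist(); m=(f[:232].max(2)<thr).astype(np.uint8); m=cv2.copyMakeBorder(m,0,0,0,0,0); k,l,st,ce=cv2.connectedComponentsWithStats(m)
    for i in range(1,k):
        if st[i,4]<500: continue
        ys,xs=np.where(l==i); r=cv2.minAreaRect(np.c_[xs,ys].astype(np.float32)); far=ys.min(); u=xs[ys<=far+2].mean()
        p=wcast(c,T,[(u,far),(xs[ys>225].mean() if (ys>225).any() else ce[i][0],228)],.064); d=p[1]-p[0]; d/=np.linalg.norm(d)
        print("px",ce[i].round(),st[i],"centre",(p[0]+.048*d).round(4),"yaw",np.degrees(np.arctan2(d[1],d[0])).round(1))
    s=arm.get_state(); print(s["t"],s["eef_pos"].round(4),np.degrees(s["ee_rot"]).round(1))
E
python3 - <<'E'
from h import *
wrib()
E
```

```text
t: 13.62
eef_pos: [0.5786, -0.2991, 0.1622]
ee_rot: [-3.134, 0.0, -1.95]
force: [1.0, -0.0, -0.7]
width: 0.0651
gripper_force: 0.0
t: 14.03
eef_pos: [0.617, -0.1166, 0.1581]
ee_rot: [-3.141, 0.001, -2.559]
force: [0.7, -0.7, 0.2]
width: 0.0872
gripper_force: 0.0
t: 14.45
eef_pos: [0.6565, -0.0064, 0.158]
ee_rot: [3.141, 0.001, -2.883]
force: [-0.1, -1.1, -0.8]
width: 0.0877
gripper_force: 0.0
t: 14.87
eef_pos: [0.6556, -0.0104, 0.1479]
ee_rot: [-3.141, 0.0, -2.885]
force: [-0.4, -0.7, 0.3]
width: 0.0878
gripper_force: 0.0
14.9167 [ 0.6557 -0.0103  0.1479] [-180.     0.  -165.3]
```

Run:
```python
from h import *
im=cv2.imread("pics/w1.png"); print(im[200,284],im[200,262],im[180,284])
for t in (45,60): wrib(t)
```

```text
[47 50 54] [76 81 86] [50 52 58]
px [489. 192.] [ 466  140   47   92 2244] centre [0.598  0.1456] yaw 14.0
14.9667 [ 0.6558 -0.0102  0.148 ] [-180.     0.  -165.3]
px [495. 182.] [ 465  132   76  100 3464] centre [0.5901 0.1507] yaw 7.5
px [284. 202.] [ 273  161   26   71 1337] centre [ 0.6555 -0.0091] yaw 15.2
15.0167 [ 0.6558 -0.01    0.1479] [-180.     0.  -165.3]
```

```bash
python3 -m crank '[{"dx":0,"dy":0.001,"dz":-0.03,"twist":0,"grip":1},{"dx":0,"dy":0.001,"dz":-0.06,"twist":0,"grip":1},{"dx":0,"dy":0.001,"dz":-0.09,"twist":0,"grip":1},{"dx":0,"dy":0.001,"dz":-0.115,"twist":0,"grip":-1},{"dx":0,"dy":0.001,"dz":-0.115,"twist":0,"grip":-1}]' 25
python3 -m crank '[{"dx":0,"dy":0,"dz":0,"twist":0,"grip":-1},{"dx":0,"dy":0,"dz":0,"twist":0,"grip":-1},{"dx":0,"dy":0,"dz":0,"twist":0,"grip":-1},{"dx":0,"dy":0,"dz":0,"twist":0,"grip":-1},{"dx":0,"dy":0,"dz":0,"twist":0,"grip":-1}]'
python3 -m crank '[{"dx":0,"dy":0,"dz":0,"twist":0,"grip":-1},{"dx":0,"dy":0,"dz":0,"twist":0,"grip":-1},{"dx":0,"dy":0,"dz":0,"twist":0,"grip":-1},{"dx":0,"dy":0,"dz":0,"twist":0,"grip":-1},{"dx":0,"dy":0,"dz":0,"twist":0,"grip":-1}]'
python3 -m crank '[{"dx":-0.005,"dy":0,"dz":0,"twist":0,"grip":-1},{"dx":-0.01,"dy":0,"dz":0,"twist":0,"grip":-1},{"dx":-0.015,"dy":0,"dz":0,"twist":0,"grip":-1},{"dx":-0.02,"dy":0,"dz":0,"twist":0,"grip":-1},{"dx":-0.025,"dy":0,"dz":0,"twist":0,"grip":-1}]'
```

```text
t: 15.43
eef_pos: [0.6521, -0.0093, 0.0273]
ee_rot: [3.141, -0.008, -2.886]
force: [-1.7, -0.8, -0.6]
width: 0.0791
gripper_force: 0.0
t: 15.85
eef_pos: [0.6567, -0.0082, 0.0342]
ee_rot: [-3.142, 0.003, -2.884]
force: [0.4, 0.8, -0.2]
width: 0.0467
gripper_force: 0.0
t: 16.27
eef_pos: [0.6558, -0.0082, 0.0328]
ee_rot: [3.142, 0.0, -2.884]
force: [-2.0, 1.9, 3.8]
width: 0.0222
gripper_force: 25.0
t: 16.68
eef_pos: [0.6305, -0.0084, 0.0327]
ee_rot: [-3.142, 0.001, -2.884]
force: [2.7, 0.3, 1.1]
width: 0.0214
gripper_force: 25.0
```

```bash
python3 -m crank '[{"dx":-0.005,"dy":0,"dz":-0.001,"twist":0,"grip":-1},{"dx":-0.01,"dy":0,"dz":-0.001,"twist":0,"grip":-1},{"dx":-0.015,"dy":0,"dz":-0.001,"twist":0,"grip":-1},{"dx":-0.02,"dy":0,"dz":-0.001,"twist":0,"grip":-1},{"dx":-0.025,"dy":0,"dz":-0.001,"twist":0,"grip":-1}]'
python3 -m crank '[{"dx":-0.005,"dy":0,"dz":0,"twist":0,"grip":-1},{"dx":-0.01,"dy":0,"dz":0,"twist":0,"grip":-1},{"dx":-0.015,"dy":0,"dz":-0.001,"twist":0,"grip":-1},{"dx":-0.02,"dy":0,"dz":-0.001,"twist":0,"grip":-1},{"dx":-0.025,"dy":0,"dz":-0.001,"twist":0,"grip":-1}]'
```

```text
t: 17.1
eef_pos: [0.6068, -0.0082, 0.0327]
ee_rot: [-3.141, 0.003, -2.884]
force: [5.0, -0.0, 5.4]
width: 0.0221
gripper_force: 25.0
t: 17.52
eef_pos: [0.5834, -0.0078, 0.0327]
ee_rot: [-3.141, 0.006, -2.883]
force: [5.8, 0.0, 9.3]
width: 0.0219
gripper_force: 25.0
```

Block 2 gives the same ratio, 0.31–0.38, so it is the same kind as the first and goes in the same container. The third block will then be the contrast.

```bash
python3 -m crank '[{"dx":0,"dy":0,"dz":0.04,"twist":0,"grip":-1},{"dx":0,"dy":0,"dz":0.08,"twist":0,"grip":-1},{"dx":-0.01,"dy":0,"dz":0.115,"twist":4,"grip":-1},{"dx":-0.02,"dy":-0.03,"dz":0.12,"twist":11,"grip":-1},{"dx":-0.03,"dy":-0.06,"dz":0.12,"twist":18,"grip":-1}]' 30
python3 -m crank '[{"dx":-0.012,"dy":-0.034,"dz":0,"twist":7,"grip":-1},{"dx":-0.024,"dy":-0.068,"dz":0,"twist":14,"grip":-1},{"dx":-0.036,"dy":-0.102,"dz":0,"twist":21,"grip":-1},{"dx":-0.048,"dy":-0.136,"dz":0,"twist":28,"grip":-1},{"dx":-0.06,"dy":-0.17,"dz":0,"twist":35,"grip":-1}]'
python3 -m crank '[{"dx":-0.012,"dy":-0.034,"dz":0,"twist":7,"grip":-1},{"dx":-0.024,"dy":-0.068,"dz":0,"twist":14,"grip":-1},{"dx":-0.036,"dy":-0.102,"dz":0,"twist":21,"grip":-1},{"dx":-0.048,"dy":-0.136,"dz":0,"twist":21,"grip":-1},{"dx":-0.056,"dy":-0.15,"dz":0,"twist":21,"grip":-1}]'
python3 -m crank '[{"dx":0,"dy":0,"dz":0,"twist":0,"grip":-1},{"dx":0,"dy":0,"dz":0,"twist":0,"grip":-1},{"dx":0,"dy":0,"dz":0,"twist":0,"grip":-1},{"dx":0,"dy":0,"dz":0,"twist":0,"grip":-1},{"dx":0,"dy":0,"dz":0,"twist":0,"grip":-1}]'
```

```text
t: 17.93
eef_pos: [0.5501, -0.0677, 0.1523]
ee_rot: [3.142, 0.002, -2.562]
force: [0.4, -0.5, -7.9]
width: 0.0217
gripper_force: 30.0
t: 18.35
eef_pos: [0.4881, -0.2365, 0.1487]
ee_rot: [3.137, -0.0, -1.967]
force: [1.0, -0.3, -8.1]
width: 0.022
gripper_force: 30.0
t: 18.77
eef_pos: [0.4321, -0.388, 0.1484]
ee_rot: [3.137, 0.002, -1.607]
force: [0.3, -0.6, -8.5]
width: 0.0218
gripper_force: 30.0
t: 19.18
eef_pos: [0.4358, -0.3848, 0.1502]
ee_rot: [3.141, 0.001, -1.605]
force: [0.2, 0.3, -7.1]
width: 0.0216
gripper_force: 30.0
```

```bash
python3 -m crank '[{"dx":0,"dy":-0.003,"dz":-0.03,"twist":0,"grip":-1},{"dx":0,"dy":-0.003,"dz":-0.06,"twist":0,"grip":-1},{"dx":0,"dy":-0.003,"dz":-0.09,"twist":0,"grip":-1},{"dx":0,"dy":-0.003,"dz":-0.105,"twist":0,"grip":-1},{"dx":0,"dy":-0.003,"dz":-0.11,"twist":0,"grip":-1}]'
python3 -m crank '[{"dx":0,"dy":0,"dz":-0.001,"twist":0,"grip":-1},{"dx":0,"dy":0,"dz":-0.002,"twist":0,"grip":-1},{"dx":0,"dy":0,"dz":-0.003,"twist":0,"grip":-1},{"dx":0,"dy":0,"dz":-0.003,"twist":0,"grip":-1},{"dx":0,"dy":0,"dz":-0.003,"twist":0,"grip":-1}]'
```

```text
t: 19.6
eef_pos: [0.434, -0.3872, 0.0378]
ee_rot: [3.136, 0.002, -1.605]
force: [-8.4, 5.4, 20.7]
width: 0.0218
gripper_force: 30.0
t: 20.02
eef_pos: [0.4363, -0.3891, 0.0385]
ee_rot: [-3.14, -0.001, -1.606]
force: [0.4, -0.3, -7.0]
width: 0.0222
gripper_force: 30.0
```

```bash
python3 -m crank '[{"dx":0,"dy":0,"dz":-0.001,"twist":0,"grip":-1},{"dx":0,"dy":0,"dz":-0.001,"twist":0,"grip":-1},{"dx":0,"dy":0,"dz":-0.001,"twist":0,"grip":-0.5},{"dx":0,"dy":0,"dz":-0.001,"twist":0,"grip":0},{"dx":0,"dy":0,"dz":-0.001,"twist":0,"grip":0}]'
python3 -m crank '[{"dx":0,"dy":0,"dz":0,"twist":0,"grip":0},{"dx":0,"dy":0,"dz":0,"twist":0,"grip":0},{"dx":0,"dy":0,"dz":0.03,"twist":0,"grip":0},{"dx":0,"dy":0,"dz":0.07,"twist":0,"grip":0},{"dx":0,"dy":0,"dz":0.1,"twist":0,"grip":0.3}]'
python3 -m crank '[{"dx":0.01,"dy":0.03,"dz":0.02,"twist":-7,"grip":1},{"dx":0.02,"dy":0.067,"dz":0.02,"twist":-14,"grip":1},{"dx":0.03,"dy":0.104,"dz":0.02,"twist":-21,"grip":1},{"dx":0.04,"dy":0.141,"dz":0.02,"twist":-28,"grip":1},{"dx":0.05,"dy":0.178,"dz":0.02,"twist":-35,"grip":1}]'
python3 -m crank '[{"dx":0.01,"dy":0.037,"dz":0,"twist":-7,"grip":1},{"dx":0.02,"dy":0.074,"dz":0,"twist":-14,"grip":1},{"dx":0.03,"dy":0.111,"dz":0,"twist":-21,"grip":1},{"dx":0.04,"dy":0.148,"dz":0,"twist":-28,"grip":1},{"dx":0.05,"dy":0.185,"dz":0,"twist":-35,"grip":1}]'
python3 -m crank '[{"dx":0.01,"dy":0.037,"dz":0,"twist":-7,"grip":1},{"dx":0.02,"dy":0.074,"dz":0,"twist":-9,"grip":1},{"dx":0.03,"dy":0.111,"dz":0,"twist":-9,"grip":1},{"dx":0.04,"dy":0.148,"dz":0,"twist":-9,"grip":1},{"dx":0.048,"dy":0.185,"dz":0,"twist":-9,"grip":1}]'
python3 -m crank '[{"dx":0,"dy":0.003,"dz":0,"twist":0,"grip":1},{"dx":0,"dy":0.003,"dz":0,"twist":0,"grip":1},{"dx":0,"dy":0.003,"dz":0,"twist":0,"grip":1},{"dx":0,"dy":0.003,"dz":0,"twist":0,"grip":1},{"dx":0,"dy":0.003,"dz":0,"twist":0,"grip":1}]'
python3 - <<'E'
from h import *
wrib(45); wrib(60)
f=arm.grab_frame("top")[:,:,::-1]; cv2.imwrite("pics/top2.png",f); cv2.imwrite("pics/top2c.png",cv2.resize(f[180:350,380:530],None,fx=3,fy=3))
E
```

```text
t: 20.43
eef_pos: [0.4364, -0.3894, 0.0371]
ee_rot: [-3.14, -0.001, -1.606]
force: [-0.4, 0.7, -0.1]
width: 0.0297
gripper_force: 0.0
t: 20.85
eef_pos: [0.4359, -0.3893, 0.1386]
ee_rot: [3.141, -0.001, -1.606]
force: [0.4, -0.7, -0.5]
width: 0.0469
gripper_force: 0.0
t: 21.27
eef_pos: [0.4844, -0.216, 0.1569]
ee_rot: [-3.141, 0.0, -2.183]
force: [1.4, 0.8, -0.2]
width: 0.0778
gripper_force: 0.0
t: 21.68
eef_pos: [0.5331, -0.0359, 0.1568]
ee_rot: [-3.141, 0.001, -2.75]
force: [0.5, -0.6, 0.8]
width: 0.0877
gripper_force: 0.0
t: 22.1
eef_pos: [0.5813, 0.1494, 0.1567]
ee_rot: [3.142, 0.001, -2.901]
force: [0.8, -0.9, -0.3]
width: 0.0872
gripper_force: 0.0
t: 22.52
eef_pos: [0.5807, 0.1492, 0.1567]
ee_rot: [3.142, 0.0, -2.903]
force: [-0.6, -0.5, 0.7]
width: 0.0878
gripper_force: 0.0
22.5667 [0.5809 0.1492 0.1568] [ 180.     0.  -166.3]
px [302. 202.] [ 288  168   31   64 1425] centre [0.5837 0.1651] yaw 12.1
22.6167 [0.5809 0.1493 0.1568] [ 180.     0.  -166.3]
```

View pics/top2c.png

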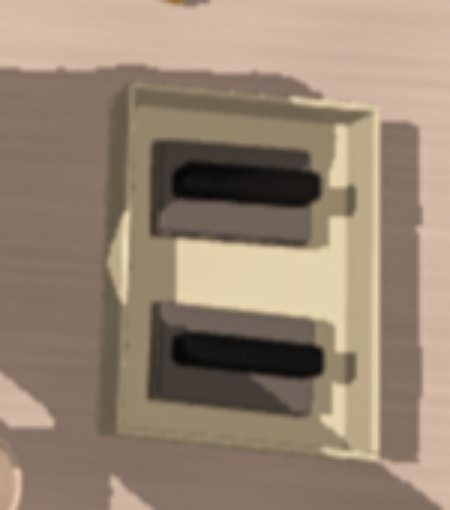

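The top crop shows both blocks lying flat, side by side in the tub, with ribs at (245,185) and (247,355). Now the third block.

```bash
python3 -m crank '[{"dx":0.003,"dy":0.016,"dz":-0.02,"twist":-4.5,"grip":1},{"dx":0.003,"dy":0.016,"dz":-0.06,"twist":-4.5,"grip":1},{"dx":0.003,"dy":0.016,"dz":-0.095,"twist":-4.5,"grip":1},{"dx":0.003,"dy":0.016,"dz":-0.12,"twist":-4.5,"grip":1},{"dx":0.003,"dy":0.016,"dz":-0.123,"twist":-4.5,"grip":0}]' 25
python3 -m crank '[{"dx":0,"dy":0,"dz":0,"twist":0,"grip":-1},{"dx":0,"dy":0,"dz":0,"twist":0,"grip":-1},{"dx":0,"dy":0,"dz":0,"twist":0,"grip":-1},{"dx":0,"dy":0,"dz":0,"twist":0,"grip":-1},{"dx":0,"dy":0,"dz":0,"twist":0,"grip":-1}]'
python3 -m crank '[{"dx":0,"dy":0,"dz":0,"twist":0,"grip":-1},{"dx":0,"dy":0,"dz":0,"twist":0,"grip":-1},{"dx":0,"dy":0,"dz":0,"twist":0,"grip":-1},{"dx":0,"dy":0,"dz":0,"twist":0,"grip":-1},{"dx":0,"dy":0,"dz":0,"twist":0,"grip":-1}]'
python3 -m crank '[{"dx":-0.005,"dy":0,"dz":0,"twist":0,"grip":-1},{"dx":-0.01,"dy":0,"dz":0,"twist":0,"grip":-1},{"dx":-0.015,"dy":-0.001,"dz":0,"twist":0,"grip":-1},{"dx":-0.02,"dy":-0.001,"dz":0,"twist":0,"grip":-1},{"dx":-0.025,"dy":-0.001,"dz":0,"twist":0,"grip":-1}]'
python3 -m crank '[{"dx":-0.005,"dy":0,"dz":0,"twist":0,"grip":-1},{"dx":-0.01,"dy":0,"dz":0,"twist":0,"grip":-1},{"dx":-0.015,"dy":-0.001,"dz":0,"twist":0,"grip":-1},{"dx":-0.02,"dy":-0.001,"dz":0,"twist":0,"grip":-1},{"dx":-0.025,"dy":-0.001,"dz":0,"twist":0,"grip":-1}]'
```

```text
t: 23.08
eef_pos: [0.5809, 0.1642, 0.0288]
ee_rot: [-3.139, -0.007, -2.982]
force: [0.4, 0.5, 0.6]
width: 0.0849
gripper_force: 0.0
t: 23.5
eef_pos: [0.5848, 0.1668, 0.0353]
ee_rot: [3.14, 0.003, -2.98]
force: [0.2, -1.0, 0.5]
width: 0.0529
gripper_force: 0.0
t: 23.92
eef_pos: [0.5841, 0.1669, 0.0337]
ee_rot: [3.141, 0.001, -2.98]
force: [-0.6, 2.1, 0.3]
width: 0.0218
gripper_force: 25.0
t: 24.33
eef_pos: [0.5585, 0.1652, 0.0337]
ee_rot: [-3.142, 0.0, -2.98]
force: [5.2, -0.5, -3.1]
width: 0.022
gripper_force: 25.0
t: 24.75
eef_pos: [0.5335, 0.1643, 0.0337]
ee_rot: [-3.142, 0.0, -2.98]
force: [5.2, -1.0, -0.4]
width: 0.0218
gripper_force: 25.0
```

```bash
python3 -m crank '[{"dx":-0.004,"dy":0,"dz":-0.001,"twist":0,"grip":-1},{"dx":-0.008,"dy":0,"dz":-0.001,"twist":0,"grip":-1},{"dx":-0.012,"dy":0,"dz":-0.001,"twist":0,"grip":-1},{"dx":-0.016,"dy":0,"dz":-0.001,"twist":0,"grip":-1},{"dx":-0.02,"dy":0,"dz":-0.001,"twist":0,"grip":-1}]'
python3 - <<'E'
from h import *
# refine tray: rim corners from top0 edges
im=cv2.imread("pics/top0.png"); P=cast("top",[(78.6,193),(156,208),(127,317),(50,303)],.02)
print(P.round(3).tolist(),[np.linalg.norm(P[i]-P[(i+1)%4]).round(3) for i in range(4)],P.mean(0))
E
```

```text
t: 25.17
eef_pos: [0.5153, 0.1653, 0.0337]
ee_rot: [3.141, 0.004, -2.979]
force: [6.7, -0.7, 3.3]
width: 0.0219
gripper_force: 25.0
[[0.608, 0.459], [0.587, 0.282], [0.346, 0.312], [0.362, 0.48]] [np.float64(0.179), np.float64(0.244), np.float64(0.169), np.float64(0.247)] [0.4757248  0.38329219]
```

```bash
python3 -m crank '[{"dx":0.005,"dy":0,"dz":0.001,"twist":0,"grip":-1},{"dx":0.01,"dy":0,"dz":0.001,"twist":0,"grip":-1},{"dx":0.015,"dy":0,"dz":0.001,"twist":0,"grip":-1},{"dx":0.02,"dy":0,"dz":0.001,"twist":0,"grip":-1},{"dx":0.025,"dy":0,"dz":0.001,"twist":0,"grip":-1}]'
python3 -m crank '[{"dx":0.005,"dy":0,"dz":0,"twist":0,"grip":-1},{"dx":0.01,"dy":0,"dz":0,"twist":0,"grip":-1},{"dx":0.015,"dy":0,"dz":0,"twist":0,"grip":-1},{"dx":0.02,"dy":0,"dz":0,"twist":0,"grip":-1},{"dx":0.025,"dy":0,"dz":0,"twist":0,"grip":-1}]'
python3 -m crank '[{"dx":-0.005,"dy":0,"dz":-0.002,"twist":0,"grip":-1},{"dx":-0.01,"dy":0,"dz":-0.002,"twist":0,"grip":-1},{"dx":-0.015,"dy":0,"dz":-0.002,"twist":0,"grip":-1},{"dx":-0.02,"dy":0,"dz":-0.002,"twist":0,"grip":-1},{"dx":-0.025,"dy":0,"dz":-0.002,"twist":0,"grip":-1}]'
python3 -m crank '[{"dx":-0.005,"dy":0,"dz":-0.001,"twist":0,"grip":-1},{"dx":-0.01,"dy":0,"dz":-0.001,"twist":0,"grip":-1},{"dx":-0.015,"dy":0,"dz":-0.001,"twist":0,"grip":-1},{"dx":-0.02,"dy":0,"dz":-0.001,"twist":0,"grip":-1},{"dx":-0.025,"dy":0,"dz":-0.001,"twist":0,"grip":-1}]'
```

```text
t: 25.58
eef_pos: [0.5316, 0.1615, 0.0332]
ee_rot: [-3.138, -0.013, -2.982]
force: [-26.4, 0.7, 26.5]
width: 0.0218
gripper_force: 25.0
t: 26.0
eef_pos: [0.5564, 0.1611, 0.0332]
ee_rot: [-3.138, -0.013, -2.982]
force: [-23.9, -1.1, 25.2]
width: 0.0218
gripper_force: 25.0
t: 26.42
eef_pos: [0.5419, 0.1656, 0.0336]
ee_rot: [3.14, 0.006, -2.979]
force: [9.3, 0.2, 6.2]
width: 0.022
gripper_force: 25.0
t: 26.83
eef_pos: [0.5186, 0.167, 0.0337]
ee_rot: [3.139, 0.01, -2.978]
force: [12.6, 1.2, 10.5]
width: 0.022
gripper_force: 25.0
```

The third block pulls at about 0.7 times its normal force, against 0.36 for the other two. That makes it the rough one, so it goes to the tray.

```bash
python3 -m crank '[{"dx":0,"dy":0,"dz":0.035,"twist":0,"grip":-1},{"dx":0,"dy":0,"dz":0.07,"twist":0,"grip":-1},{"dx":0.005,"dy":0.01,"dz":0.1,"twist":7,"grip":-1},{"dx":0.01,"dy":0.04,"dz":0.105,"twist":14,"grip":-1},{"dx":0.01,"dy":0.07,"dz":0.105,"twist":21,"grip":-1}]' 30
python3 -m crank '[{"dx":0.002,"dy":0.03,"dz":0,"twist":7,"grip":-1},{"dx":0.004,"dy":0.06,"dz":0,"twist":14,"grip":-1},{"dx":0.006,"dy":0.09,"dz":0,"twist":21,"grip":-1},{"dx":0.007,"dy":0.12,"dz":0,"twist":28,"grip":-1},{"dx":0.007,"dy":0.138,"dz":0,"twist":35,"grip":-1}]'
python3 -m crank '[{"dx":0,"dy":0,"dz":0,"twist":7,"grip":-1},{"dx":0,"dy":0,"dz":0,"twist":14,"grip":-1},{"dx":0,"dy":0,"dz":0,"twist":17,"grip":-1},{"dx":0,"dy":0,"dz":0,"twist":17,"grip":-1},{"dx":0,"dy":0,"dz":0,"twist":17,"grip":-1}]'
python3 - <<'E'
from h import *
f,c,T=wrist(save="pics/w3.png"); s=arm.get_state(); print(s["eef_pos"],np.degrees(s["ee_rot"]),s["force"])
E
```

```text
t: 27.25
eef_pos: [0.5238, 0.2344, 0.1374]
ee_rot: [3.141, 0.001, -2.61]
force: [0.4, 0.3, -6.9]
width: 0.0215
gripper_force: 30.0
t: 27.67
eef_pos: [0.5288, 0.3737, 0.1332]
ee_rot: [3.139, -0.004, -1.997]
force: [1.0, -0.6, -6.9]
width: 0.0218
gripper_force: 30.0
t: 28.08
eef_pos: [0.5293, 0.3712, 0.1338]
ee_rot: [3.138, -0.003, -1.709]
force: [0.3, -0.2, -6.4]
width: 0.0218
gripper_force: 30.0
[0.52970564 0.37138239 0.13423804] [ 1.79866302e+02 -1.34259751e-01 -9.79179825e+01] [-0.87551923 -0.16917697 -6.33487018]
```

View pics/w3.png

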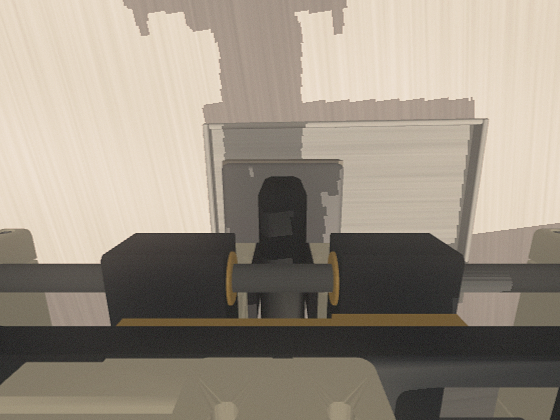

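The wrist view shows the held block over the tray, whose near rim runs from (205,124) to (487,119).

Run:
```python
from h import *
c=arm.get_calibration("wrist"); s=arm.get_state()
T=np.eye(4); T[:3,:3]=Ro.from_euler("xyz",s["ee_rot"]).as_matrix(); T[:3,3]=s["eef_pos"]; T=T@np.array(c["tool_from_camera"])
P=wcast(c,T,[(205,124),(487,119)],.02); a=P[0]-P[1]; L=np.linalg.norm(a); a/=L; y=np.array([-a[1],a[0]]); C=P.mean(0)+.09*y
print(P.round(4),L,"C",C.round(4),"yaw",np.degrees(np.arctan2(a[1],a[0])),"slot",(C+.06*a).round(4))
```

```text
[[0.5854 0.284 ]
 [0.3418 0.3136]] 0.24539299189683092 C [0.4744 0.3881] yaw -6.918609229951157 slot [0.534  0.3809]
```

```bash
python3 -m crank '[{"dx":0.004,"dy":0.008,"dz":-0.03,"twist":0,"grip":-1},{"dx":0.004,"dy":0.008,"dz":-0.06,"twist":0,"grip":-1},{"dx":0.004,"dy":0.008,"dz":-0.08,"twist":0,"grip":-1},{"dx":0.004,"dy":0.008,"dz":-0.09,"twist":0,"grip":-1},{"dx":0.004,"dy":0.008,"dz":-0.0935,"twist":0,"grip":-1}]'
python3 -m crank '[{"dx":0,"dy":0,"dz":0,"twist":0,"grip":-1},{"dx":0,"dy":0,"dz":-0.0005,"twist":0,"grip":-1},{"dx":0,"dy":0,"dz":-0.001,"twist":0,"grip":-1},{"dx":0,"dy":0,"dz":-0.001,"twist":0,"grip":-1},{"dx":0,"dy":0,"dz":-0.001,"twist":0,"grip":-1}]'
```

```text
t: 28.55
eef_pos: [0.5337, 0.3788, 0.0396]
ee_rot: [3.139, -0.004, -1.708]
force: [0.2, 0.1, -6.5]
width: 0.0215
gripper_force: 30.0
t: 28.97
eef_pos: [0.5353, 0.3808, 0.0422]
ee_rot: [-3.141, 0.002, -1.706]
force: [0.0, -0.2, -6.2]
width: 0.022
gripper_force: 30.0
```

```bash
python3 -m crank '[{"dx":0,"dy":0,"dz":-0.001,"twist":0,"grip":-1},{"dx":0,"dy":0,"dz":-0.002,"twist":0,"grip":-1},{"dx":0,"dy":0,"dz":-0.003,"twist":0,"grip":-1},{"dx":0,"dy":0,"dz":-0.003,"twist":0,"grip":-1},{"dx":0,"dy":0,"dz":-0.003,"twist":0,"grip":-1}]'
python3 -m crank '[{"dx":0,"dy":0,"dz":-0.001,"twist":0,"grip":-1},{"dx":0,"dy":0,"dz":-0.001,"twist":0,"grip":-1},{"dx":0,"dy":0,"dz":-0.001,"twist":0,"grip":-1},{"dx":0,"dy":0,"dz":-0.001,"twist":0,"grip":-1},{"dx":0,"dy":0,"dz":-0.001,"twist":0,"grip":-1}]'
```

```text
t: 29.38
eef_pos: [0.535, 0.3805, 0.0384]
ee_rot: [-3.141, 0.0, -1.706]
force: [-1.2, 0.4, -2.1]
width: 0.0218
gripper_force: 30.0
t: 29.8
eef_pos: [0.5351, 0.3807, 0.0381]
ee_rot: [-3.141, 0.001, -1.706]
force: [-5.7, -0.1, 5.9]
width: 0.0214
gripper_force: 30.0
```

Contact made. I'll open, rise and back away for the final look.

```bash
python3 -m crank '[{"dx":0,"dy":0,"dz":0.001,"twist":0,"grip":-0.5},{"dx":0,"dy":0,"dz":0.001,"twist":0,"grip":0},{"dx":0,"dy":0,"dz":0.001,"twist":0,"grip":0},{"dx":0,"dy":0,"dz":0.001,"twist":0,"grip":0},{"dx":0,"dy":0,"dz":0.001,"twist":0,"grip":0}]'
python3 -m crank '[{"dx":0,"dy":0,"dz":0.03,"twist":0,"grip":0},{"dx":0,"dy":0,"dz":0.06,"twist":0,"grip":0},{"dx":0,"dy":0,"dz":0.1,"twist":0,"grip":0},{"dx":0,"dy":0,"dz":0.14,"twist":0,"grip":0},{"dx":0,"dy":0,"dz":0.17,"twist":0,"grip":0}]'
python3 -m crank '[{"dx":-0.01,"dy":-0.03,"dz":0,"twist":0,"grip":0},{"dx":-0.02,"dy":-0.065,"dz":0,"twist":0,"grip":0},{"dx":-0.03,"dy":-0.1,"dz":0,"twist":0,"grip":0},{"dx":-0.04,"dy":-0.135,"dz":0,"twist":0,"grip":0},{"dx":-0.05,"dy":-0.17,"dz":0,"twist":0,"grip":0}]'
python3 -m crank '[{"dx":-0.01,"dy":-0.03,"dz":0,"twist":0,"grip":0},{"dx":-0.02,"dy":-0.065,"dz":0,"twist":0,"grip":0},{"dx":-0.03,"dy":-0.1,"dz":0,"twist":0,"grip":0},{"dx":-0.04,"dy":-0.135,"dz":0,"twist":0,"grip":0},{"dx":-0.05,"dy":-0.17,"dz":0,"twist":0,"grip":0}]'
python3 - <<'E'
from h import *
f=arm.grab_frame("top")[:,:,::-1]; cv2.imwrite("pics/top3.png",f)
E
```

```text
t: 30.22
eef_pos: [0.5353, 0.3805, 0.0382]
ee_rot: [-3.141, 0.0, -1.706]
force: [-0.2, 0.0, -0.5]
width: 0.0412
gripper_force: 0.0
t: 30.63
eef_pos: [0.5357, 0.3807, 0.2119]
ee_rot: [-3.139, 0.002, -1.706]
force: [0.6, 0.6, 1.0]
width: 0.0437
gripper_force: 0.0
t: 31.05
eef_pos: [0.4843, 0.2088, 0.2082]
ee_rot: [-3.141, 0.0, -1.706]
force: [0.3, 0.4, 1.0]
width: 0.0439
gripper_force: 0.0
t: 31.47
eef_pos: [0.4342, 0.0389, 0.2084]
ee_rot: [-3.141, 0.001, -1.706]
force: [0.3, -1.1, 0.6]
width: 0.0437
gripper_force: 0.0
```

View pics/top3.png

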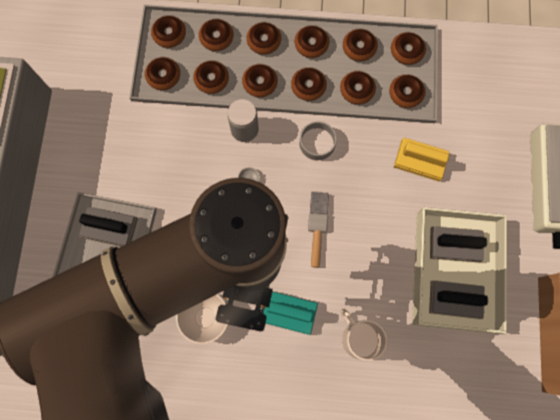

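The final top view shows one block flat in the tray at (104,225) and two in the tub at (462,242) and (462,298). The brush, shaker, cutter and mug are where they started, and so are the visible parts of the spoon and bowl, which the arm partly covers.

```bash
python3 -c "
from station import arm
print(arm.job_done())"
```

```text
the job is handed in; nothing more can be done
None
```

I dragged each block and put it away before dragging the next, then handed the job in at about 31 s: one rough block (drag ratio about 0.7) is in the tray and two worn blocks (about 0.36 each) are in the tub, although those ratios fall outside your stated ranges of 0.8–1.2 and 0.16–0.24, so the sorting rests on the clear gap between them.

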